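Seat a pattern plate against two dowels and an end stop

ROBOT

A 6-joint arm with a two-finger parallel gripper is mounted at the origin on the work surface. World frame = base frame: x ahead of the robot, y to its left, z up, the work surface at z = 0. Lengths are in m, angles in rad, forces in N, time in s.
With the tool pointing down it reaches from about 0.3 to 0.775 m from the base axis. Payload 14.6 kg.
Tool frame: the origin (TCP) lies at the centre of the arm's flange, where the gripper is bolted on; the fingertips stand nose_length ahead of it and the grasp point (between the pads) lies 180 mm ahead of it (nose_length is the distance from the TCP to the fingertips, in m); z points along the fingers, y is the direction in which the jaws open and shut (so a half turn about z gives the same grasp; the last joint's range is limited). The gripper opens to 94 mm and grips with 3 to 60 N. Pads are 16 mm wide; open, the fingers measure 119 mm over their backs; the gripper's body (75 mm by 177 mm) begins 78 mm behind the grasp point.
Start: joints at [1.198, 0.3, 1.521, -0, 1.321, -0.067], TCP at [0.166, 0.524, 0.405] pointing down, gripper open.
Joint ranges: [-3.03, 3.03], [-0.79, 2.21], [0.23, 2.52], [-1.04, 4.18], [0, 3.07], [-2.55, 2.55]. Speed limits (rad/s): [2.22, 2.22, 2.57, 3.14, 3.14, 3.14].

INTERFACE

Orientations are given as a unit quaternion [w, x, y, z].
In Python, from bench import observe, snapshot, camera_info, hand_in, nose_length gives the robot as it stands.
- The arm moves only by the shell command python3 -m creep 'ROWS'. ROWS is JSON, a list that holds one entry, the list of rows, each a list of 7 numbers: the finger opening in cm, from 0 to 9.4, then the shift along the tool's x, y, z in cm, then the turn, a rotation vector about the tool's x, y, z in degrees. A call has 1 to 10 rows; each row is the pose to reach, as a shift and turn from the pose measured when the call began, along the tool's axes at that moment; what a row does not reach only later rows make up. A row lasts 1/12 s, in which the tool goes at most 41.7 mm and 7.16 degrees, less where a joint would pass 70% of its speed; a pose out of reach is approached as far as the arm can. A call with a gripper value outside its range is refused whole. The fingers move at their own pace and stop on an object; the grip force is fixed at half the most. Time passes only in rows, so rows that repeat a pose let the fingers close. It gives the time, the measured TCP pose, the force and the opening at its end, in the units of the state.
- observe(): the state, without advancing time (a new reading comes with each control period).
- snapshot(name): name is "side" or "top" or "wrist"; returns the picture (400x640x3 uint8, red, green, blue); there is no depth.
- camera_info(name): a dict with "camera_matrix" (3x3 intrinsics, pixels), "dist_coeffs" ([k1, k2, p1, p2, k3] as OpenCV has them; the pictures are not rectified), "extrinsics" (4x4, takes a point from camera to world coordinates); the wrist camera has in their place "mount" (4x4, takes a point from camera to tool coordinates, whose origin is the TCP and whose axes are the flange's). Camera axes: x right, y up, looking along -z (the intrinsics and any distortion apply to the point x, -y, -z); pixel columns grow to the right and rows downward; lengths in m; the calibration is good to about 2 mm. A picture is of the moment at which its call begins: read the wrist's pose just before it. camera_info takes no time and is no camera call.
- hand_in(): hands the job in, once; it reports no verdict.
The state is a dict: "t": time; "joints": joint angles; "dq": joint speeds; "effort": joint torques, N m; "tool_pos": TCP position; "eef_rot": TCP orientation; "force": force on the tool from outside, world axes, zero at the start; "torque": the same for the moment, N m; "width": opening from 0.0 (shut) to 1.0 (fully open).
Only numpy, scipy, OpenCV 4.12 (cv2) and the standard library are available. Lean on these libraries where they do the work, as an engineer would, in place of code of your own. Each camera call takes 0.05 s, during which the arm holds its last target.

TASK

Pick up the resin pattern plate by its round pedestal and lay it flat on the steel locating fixture, a long side facing the two dowels. Push it against both dowels first, then endways against the end stop, pressing it home each time with a steady push of about 10 N, felt rather than measured, because the resin chips if it is forced much harder. Leave it flat and fully home on both dowels and the stop, with the hand clear and the spool and the pliers beside it left where they are.

Things in the scene. Friction and masses are not known exactly. Their poses are not given: they have to be found in the camera images.
- plate: pale pink resin slab 90 (its x) x 130 (its y) x 16 mm thick, 0.3 to 0.65 kg, the same either way round. Origin: centre of the underside, z up. On its centre stands a pedestal: foot 52 mm across to 24 mm above the underside, plain round shaft 32 mm across from 24 to 58 mm (the grip), cap to 64 mm. Pushed at the pedestal it tips: push at the slab's edges (0.3 to 1.2 N of drag on the bed)
- fixture: fixed flat steel bed 170 (its x) x 220 (its y) x 18 mm high, at any yaw. Origin: centre of its underside, at bench height. Dowels near its +x edge, end stop near its +y end. The seated plate has its long sides along the fixture's y, its centre at x +11 mm, its underside at z 18 mm
- dowel_right: upright steel dowel, 12 mm across, standing 20 mm above the bed, rigid; at x 62, y -43 mm in the fixture's frame. Origin: on its axis at the bed surface. A long side of the plate bears on its -x side
- dowel_left: the second dowel, the same, at x 62, y +43 mm in the fixture's frame. Origin: on its axis at the bed surface
- stop: end stop, rigid on the bed at x 11 mm of the fixture, its y different each time (74 to 90 mm), same yaw: upright steel nose pin 16 mm across, 22 mm high, before an aluminium block 34 x 20 x 16 mm. Origin: pin axis at the bed surface. A short end of the plate bears on the pin's -y side: the seated plate's centre is 73 mm to -y of this origin
- spool: bystander, not to be disturbed: turned resin spool, 48 mm across, 42 mm high, origin under its centre
- pliers: bystander, not to be disturbed: pliers with dark handles lying along their x, about 130 mm long, 14 mm high, origin at the pivot, underside
There are look-alikes about, which are no part of the job. What is shaped like the plate but blue, red or turquoise is not meant.

How it is judged:
By the outcome, as a careful person would: the job done as asked, in the order asked, and still so for the second after the job is handed in, with the robot touching nothing.
It also fails if it takes over 72 s, if anything falls off the work surface, if the arm or the gripper's body presses on something with over 40 N, if the wrist force passes 120 N, or if a joint passes its speed limit or range.

## Working session

There is one attempt and no reset: what is moved stays moved. The work goes in short steps, Python scripts to look and compute and a shell command to move; the robot and the scene stay as the last step left them, time stands still between calls to the robot, and variables do not carry over. Pictures are saved under pics/ and viewed, and the job is handed in when it is done.

```bash
mkdir -p pics; ls
python3 - <<'E'
from bench import *
import cv2,numpy as np
np.set_printoptions(precision=4,suppress=True)
print(observe()); print(nose_length if not callable(nose_length) else nose_length())
for n in ("side","top","wrist"):
    im=snapshot(n); cv2.imwrite(f"pics/a_{n}.png",im[:,:,::-1]); print(n,camera_info(n))
E
```

```text
pics
{'t': 0.0, 'joints': array([ 1.1984,  0.3005,  1.5216,  0.    ,  1.3207, -0.0666]), 'dq': array([-0.0018,  0.0004,  0.0001, -0.0006, -0.0006, -0.0008]), 'effort': array([ -0.0032, -53.1807, -35.273 ,   0.0707,   0.0245,  -0.0001]), 'tool_pos': array([0.1656, 0.5245, 0.4041]), 'eef_rot': array([-0.0001,  0.1523,  0.9883, -0.0006]), 'force': array([-0.1809,  0.5523,  0.8552]), 'torque': array([-0.0041,  0.0022,  0.0031]), 'width': 1.0006286886810338}
0.1992
side {'camera_matrix': array([[408.1502,   0.    , 316.3215],
       [  0.    , 408.1502, 203.4819],
       [  0.    ,   0.    ,   1.    ]]), 'dist_coeffs': array([-0.0152,  0.    ,  0.    ,  0.    ,  0.    ]), 'extrinsics': array([[ 0.9364,  0.1794, -0.3015,  0.2392],
       [-0.3501,  0.5311, -0.7716, -0.5955],
       [ 0.0217,  0.8281,  0.5602,  0.5089],
       [ 0.    ,  0.    ,  0.    ,  1.    ]])}
top {'camera_matrix': array([[381.7463,   0.    , 321.9834],
       [  0.    , 381.7463, 196.6689],
       [  0.    ,   0.    ,   1.    ]]), 'dist_coeffs': array([-0.0407,  0.    ,  0.    ,  0.    ,  0.    ]), 'extrinsics': array([[ 0.0109,  0.9977, -0.067 ,  0.432 ],
       [-0.9999,  0.0115,  0.0091,  0.0653],
       [ 0.0099,  0.0669,  0.9977,  0.9933],
       [ 0.    ,  0.    ,  0.    ,  1.    ]])}
wrist {'camera_matrix': array([[296.6519,   0.    , 314.0552],
       [  0.    , 296.6519, 202.5898],
       [  0.    ,   0.    ,   1.    ]]), 'dist_coeffs': array([-0.0394,  0.    ,  0.    ,  0.    ,  0.    ]), 'mount': array([[-0.0003,  0.9732,  0.2301,  0.0663],
       [ 1.    ,  0.0004, -0.0003, -0.001 ],
       [-0.0004,  0.2301, -0.9732,  0.02  ],
       [ 0.    ,  0.    ,  0.    ,  1.    ]])}
```

View pics/a_top.png

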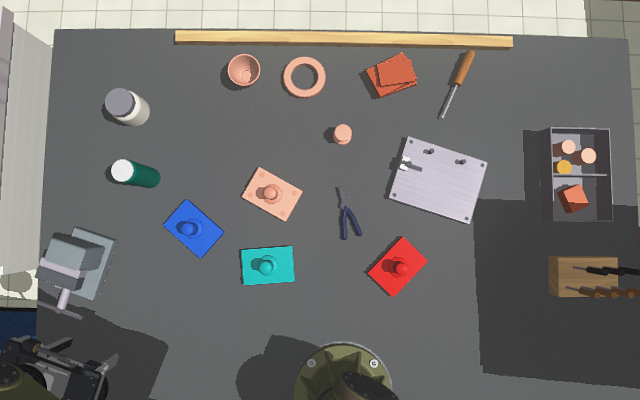

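View pics/a_side.png

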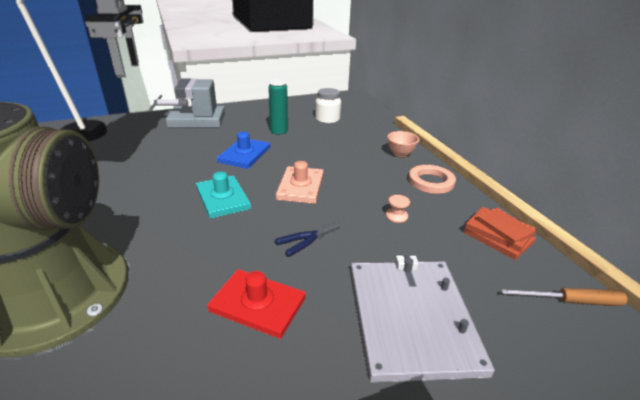

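View pics/a_wrist.png

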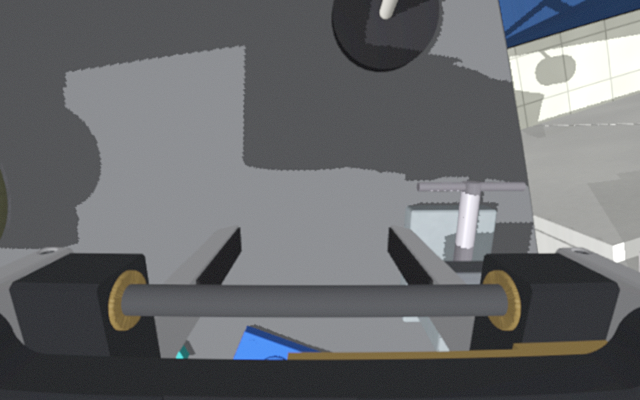

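The top view shows the pink plate at about (272,194) px and the fixture at about (437,180). The stop is at (405,163), the dowels at (430,151) and (460,161), the spool at (343,133) and the pliers at (348,212). I'll measure these next.

```bash
cat > h.py <<'E'
from bench import *
import cv2,numpy as np
from scipy.spatial.transform import Rotation as R
np.set_printoptions(precision=4,suppress=True)
def T_tool(s=None):
    s=s or observe(); T=np.eye(4); q=s['eef_rot']; T[:3,:3]=R.from_quat([q[1],q[2],q[3],q[0]]).as_matrix(); T[:3,3]=s['tool_pos']; return T
def cam(n,s=None):
    c=camera_info(n); E=c['extrinsics'] if n!='wrist' else T_tool(s)@c['mount']
    return c['camera_matrix'],c['dist_coeffs'],E
def ray(n,px,s=None):
    K,d,E=cam(n,s); u=cv2.undistortPoints(np.float64(px).reshape(-1,1,2),K,d).reshape(-1,2)
    v=np.c_[u[:,0],-u[:,1],-np.ones(len(u))]@E[:3,:3].T
    return E[:3,3],v
def onz(n,px,z,s=None):
    o,v=ray(n,px,s); return o+v*((z-o[2])/v[:,2])[:,None]
def proj(n,P,s=None):
    K,d,E=cam(n,s); p=(np.atleast_2d(P)-E[:3,3])@E[:3,:3]; p=p*[1,-1,-1]
    return cv2.projectPoints(p.reshape(-1,1,3),np.zeros(3),np.zeros(3),K,d)[0].reshape(-1,2)
def big(n,x0,y0,x1,y1,f,name):
    im=snapshot(n); cv2.imwrite(f'pics/{name}_full.png',im[:,:,::-1])
    c=im[y0:y1,x0:x1,::-1]; cv2.imwrite(f'pics/{name}.png',cv2.resize(c,None,fx=f,fy=f,interpolation=cv2.INTER_CUBIC))
    return im
E
python3 - <<'E'
from h import *
im=cv2.imread('pics/a_top.png')
cv2.imwrite('pics/a_crop.png',cv2.resize(im[110:240,225:500],None,fx=2.9,fy=2.9,interpolation=cv2.INTER_CUBIC))
hsv=cv2.cvtColor(im,cv2.COLOR_BGR2HSV)
m=((hsv[...,0]<14)&(hsv[...,1]>50)&(hsv[...,2]>120)).astype(np.uint8)
m[:, :235]=0;m[:,310:]=0;m[:160]=0;m[230:]=0
c=max(cv2.findContours(m,0,2)[0],key=cv2.contourArea); r=cv2.minAreaRect(c); b=cv2.boxPoints(r); print(r,b)
P=onz('top',b,0.016); print(P,P.mean(0),np.linalg.norm(np.diff(P,axis=0),axis=1))
# fixture mask: light
g=((hsv[...,1]<45)&(hsv[...,2]>125)).astype(np.uint8); k=np.zeros_like(g);k[130:228,380:495]=1;g*=k
c=max(cv2.findContours(g,0,2)[0],key=cv2.contourArea); h=cv2.convexHull(c)
r=cv2.minAreaRect(h); ap=cv2.approxPolyDP(h,4,True).reshape(-1,2);print(r,ap)
b=cv2.boxPoints(r);P=onz('top',b,0.018);print(b,P,P.mean(0),np.linalg.norm(np.diff(P,axis=0),axis=1))
E
```

```text
((271.8882751464844, 193.69772338867188), (51.514610290527344, 35.61737823486328), 29.47589111328125) [[240.702  196.5272]
 [258.2278 165.5201]
 [303.0745 190.8682]
 [285.5487 221.8754]]
[[0.4955 0.2648 0.016 ]
 [0.5762 0.2217 0.016 ]
 [0.5119 0.105  0.016 ]
 [0.432  0.1487 0.016 ]] [0.5039 0.1851 0.016 ] [0.0915 0.1331 0.0911]
((438.5780029296875, 179.59286499023438), (85.94426727294922, 65.04307556152344), 17.969139099121094) [[408 136]
 [487 162]
 [469 223]
 [389 197]]
[[387.6689 197.271 ]
 [407.735  135.4005]
 [489.4871 161.9147]
 [469.421  223.7852]] [[ 0.4978 -0.1123  0.018 ]
 [ 0.6598 -0.1651  0.018 ]
 [ 0.5934 -0.3798  0.018 ]
 [ 0.4318 -0.324   0.018 ]] [ 0.5457 -0.2453  0.018 ] [0.1704 0.2247 0.1709]
```

View pics/a_crop.png

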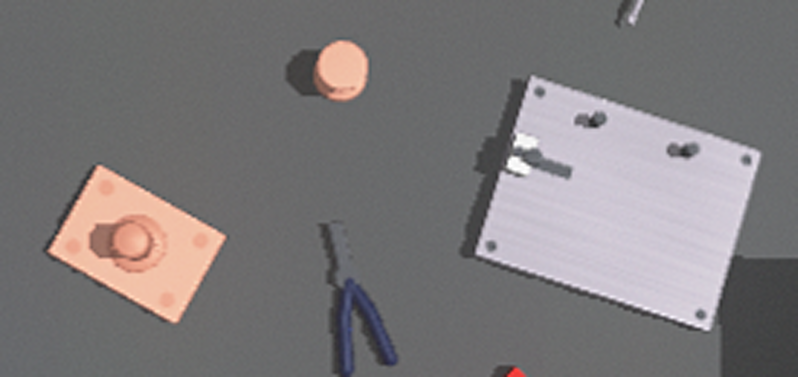

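Run:
```python
from h import *
im=cv2.imread('pics/a_top.png'); cv2.imwrite('pics/b1.png',cv2.resize(im[135:180,385:475],None,fx=8,fy=8,interpolation=cv2.INTER_CUBIC))
im2=cv2.imread('pics/a_side.png'); cv2.imwrite('pics/b2.png',cv2.resize(im2[240:385,335:505],None,fx=4,fy=4,interpolation=cv2.INTER_CUBIC))
# predicted pts
c=np.array([.5457,-.2453]);ya=np.radians(-17.6);ex=np.array([np.cos(ya),np.sin(ya)]);ey=np.array([-ex[1],ex[0]])
def W(x,y,z): return np.r_[c+x*ex+y*ey,z]
for n in('top','side'):
    print(n,'corners',proj(n,[W(a*.085,b*.11,.018) for a,b in((1,1),(1,-1),(-1,-1),(-1,1))]).round(1).tolist())
    print('dowel tops/bases R L',proj(n,[W(.062,-.043,.038),W(.062,-.043,.018),W(.062,.043,.038),W(.062,.043,.018)]).round(1).tolist())
    print('pin tops at y 74,90',proj(n,[W(.011,.074,.040),W(.011,.090,.040),W(.011,.074,.018),W(.011,.090,.018)]).round(1).tolist())
    print('plate cap',proj(n,[[.504,.185,.064],[.504,.185,.058]]).round(1).tolist())
```

```text
top corners [[408.1, 135.3], [488.0, 161.9], [469.6, 223.9], [388.6, 197.2]]
dowel tops/bases R L [[464.2, 160.8], [461.3, 162.1], [432.3, 150.2], [430.0, 151.7]]
pin tops at y 74,90 [[415.1, 165.2], [409.1, 163.2], [412.9, 166.4], [407.1, 164.5]]
plate cap [[269.5, 192.1], [269.8, 192.3]]
side corners [[445.8, 260.7], [496.1, 370.1], [372.2, 374.7], [352.0, 262.5]]
dowel tops/bases R L [[465.7, 321.5], [462.7, 330.5], [447.3, 279.5], [444.8, 288.2]]
pin tops at y 74,90 [[412.1, 266.2], [409.9, 259.8], [410.2, 275.7], [408.0, 269.3]]
plate cap [[301.0, 162.5], [301.0, 164.8]]
```

View pics/b1.png

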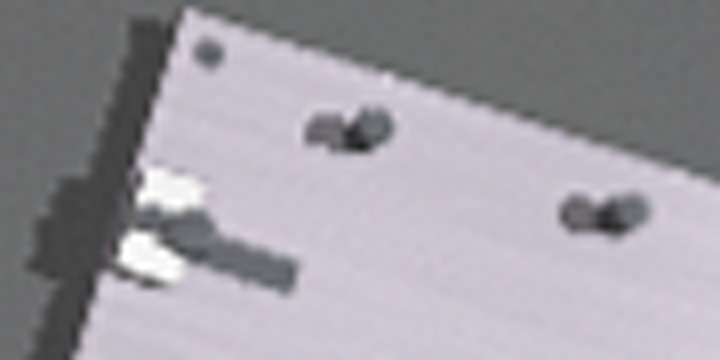

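View pics/b2.png

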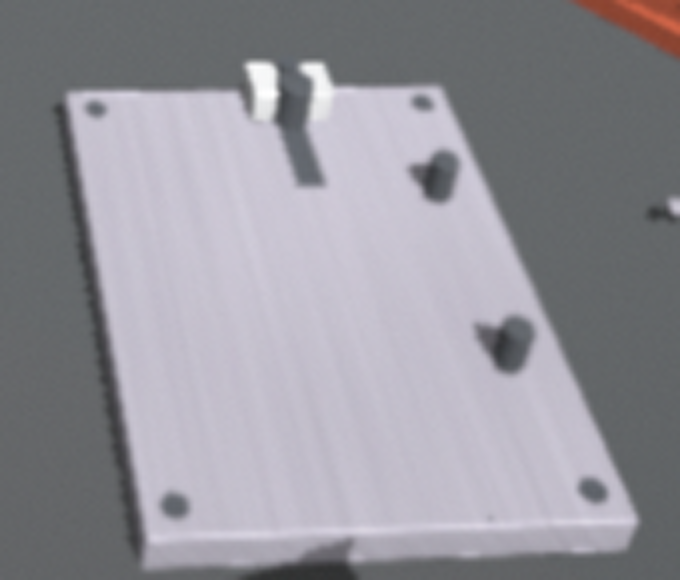

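```bash
cat >> h.py <<'E'
def go(xyz,yyaw):
    """TCP target, yaw (deg) of tool y; tool pointing straight down"""
    T=T_tool(); a=np.radians(yyaw); y=np.array([np.cos(a),np.sin(a),0]); z=np.array([0,0,-1.]); x=np.cross(y,z)
    M=np.c_[x,y,z]; d=T[:3,:3].T@(np.array(xyz)-T[:3,3])*100
    print('shift cm',d.round(2),'turn deg',np.degrees(R.from_matrix(T[:3,:3].T@M).as_rotvec()).round(2))
def st():
    s=observe(); T=T_tool(s); print('t %.2f'%s['t'],'pos',s['tool_pos'],'yyaw %.2f'%np.degrees(np.arctan2(T[1,1],T[0,1])),'z',T[:3,2],'F',s['force'],'w %.3f'%s['width'],'j6 %.2f'%s['joints'][5])
E
python3 -c "
from h import *
go([.504,.183,.30],61.1)"
```

```text
shift cm [-42.55 -22.37  10.44] turn deg [-0.05  0.   11.38]
```

```bash
python3 -m creep '[[[9.4,-42.5,-22.4,10.4,0,0,11.4],[9.4,-42.5,-22.4,10.4,0,0,11.4],[9.4,-42.5,-22.4,10.4,0,0,11.4],[9.4,-42.5,-22.4,10.4,0,0,11.4],[9.4,-42.5,-22.4,10.4,0,0,11.4],[9.4,-42.5,-22.4,10.4,0,0,11.4],[9.4,-42.5,-22.4,10.4,0,0,11.4],[9.4,-42.5,-22.4,10.4,0,0,11.4],[9.4,-42.5,-22.4,10.4,0,0,11.4],[9.4,-42.5,-22.4,10.4,0,0,11.4]]]'; python3 -c "
from h import *
go([.504,.183,.30],61.1);st()"
```

```text
t: 0.98
tool_pos: [0.4529, 0.2331, 0.3159]
eef_rot: [-0.0, 0.25, 0.968, -0.0]
force: [0.7, -0.2, 0.0]
width: 1.004
shift cm [-6.9  -1.92  1.59] turn deg [-0.05  0.01 -0.02]
t 0.98 pos [0.4529 0.2331 0.3159] yyaw 61.08 z [-0.0003 -0.0008 -1.    ] F [ 0.6848 -0.2329  0.0235] w 1.004 j6 -0.66
```

```bash
python3 -m creep '[[[9.4,-6.9,-1.9,1.6,0,0,0],[9.4,-6.9,-1.9,1.6,0,0,0],[9.4,-6.9,-1.9,1.6,0,0,0],[9.4,-6.9,-1.9,1.6,0,0,0]]]'; python3 -c "
from h import *
st();s=observe()
print(proj('wrist',[[.504,.183,.064]],s))
big('wrist',0,0,640,400,1,'c1')"
```

```text
t: 1.32
tool_pos: [0.5047, 0.182, 0.2991]
eef_rot: [-0.001, 0.251, 0.968, -0.001]
force: [0.0, -0.1, 0.3]
width: 1.002
t 1.32 pos [0.5047 0.182  0.2991] yyaw 60.92 z [-0.0018 -0.0011 -1.    ] F [ 0.0303 -0.0703  0.3377] w 1.002 j6 -0.79
[[316.5566 221.092 ]]
```

View pics/c1.png

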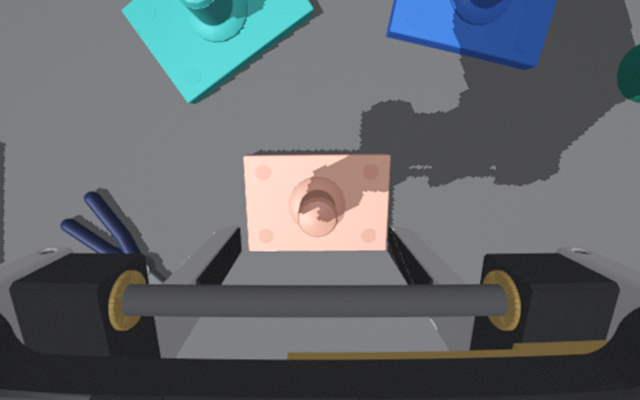

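The plate is square to the hand, with slab corners at (245,156), (389,154), (387,251) and (248,250). The cap is near (318,218), between the fingers.

```bash
python3 -c "
from h import *
P=onz('wrist',[[245,155.5],[389.5,154.5],[387,251],[248,251]],.016);print(P,P.mean(0),np.linalg.norm(np.diff(P,axis=0),axis=1))
d=P[1]-P[0]+P[2]-P[3];print(np.degrees(np.arctan2(d[1],d[0])))
print(onz('wrist',[[318,218]],.064))
go([.504,.183,.229],61.1)"
```

```text
[[0.4331 0.1512 0.016 ]
 [0.4941 0.2632 0.016 ]
 [0.5751 0.2216 0.016 ]
 [0.5109 0.1058 0.016 ]] [0.5033 0.1855 0.016 ] [0.1275 0.091  0.1324]
61.20708030902642
[[0.502  0.1862 0.064 ]]
shift cm [-0.    0.01  7.05] turn deg [-0.08 -0.04 -0.08]
```

```bash
python3 -m creep '[[[9.4,0.3,0.25,3.5,0,0,0],[9.4,0.3,0.25,7.0,0,0,0],[9.4,0.3,0.25,7.0,0,0,0],[9.4,0.3,0.25,7.0,0,0,0],[3,0.3,0.25,7.0,0,0,0],[2,0.3,0.25,7.0,0,0,0],[1,0.3,0.25,7.0,0,0,0],[1,0.3,0.25,7.0,0,0,0],[1,0.3,0.25,7.0,0,0,0],[1,0.3,0.25,7.0,0,0,0]]]'; python3 -c "
from h import *
st()
big('side',200,60,480,270,2.8,'c2')"
```

```text
t: 2.2
tool_pos: [0.5026, 0.1866, 0.23]
eef_rot: [-0.0, 0.25, 0.968, -0.0]
force: [0.0, 0.1, -0.5]
width: 0.611
t 2.20 pos [0.5026 0.1866 0.23  ] yyaw 61.01 z [-0.0006 -0.0007 -1.    ] F [ 0.0137  0.0543 -0.5468] w 0.611 j6 -0.78
```

View pics/c2.png

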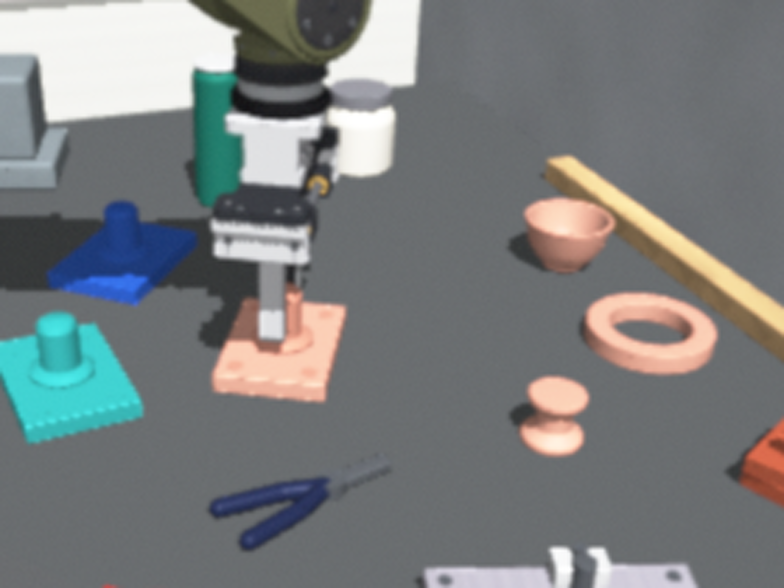

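The fingers straddle the shaft and are still closing (opening 0.61). I'll keep closing.

```bash
python3 -m creep '[[[1,0,0,0,0,0,0],[1,0,0,0,0,0,0],[1,0,0,0,0,0,0],[1,0,0,0,0,0,0],[1,0,0,0,0,0,0],[1,0,0,0,0,0,0],[1,0,0,0,0,0,0],[1,0,0,0,0,0,0]]]'; python3 -c "
from h import *
st()"
```

```text
t: 2.92
tool_pos: [0.5026, 0.1865, 0.2298]
eef_rot: [-0.0, 0.25, 0.968, -0.001]
force: [-0.4, -0.9, 0.5]
width: 0.333
t 2.92 pos [0.5026 0.1865 0.2298] yyaw 61.01 z [-0.001  -0.0008 -1.    ] F [-0.4074 -0.9184  0.506 ] w 0.333 j6 -0.78
```

Gripped: 0.333 × 94 ≈ 31 mm, which matches the shaft. Lifting next.

```bash
python3 -m creep '[[[1,0,0,-1,0,0,0],[1,0,0,-3,0,0,0],[1,0,0,-5.5,0,0,0],[1,0,0,-8,0,0,0],[1,0,0,-8,0,0,0],[1,0,0,-8,0,0,0]]]'; python3 -c "
from h import *
st();go([.5476,-.2427,.31],72.4)"
```

```text
t: 3.42
tool_pos: [0.5026, 0.1866, 0.3104]
eef_rot: [0.0, 0.25, 0.968, -0.0]
force: [-0.4, -1.0, -4.9]
width: 0.333
t 3.42 pos [0.5026 0.1866 0.3104] yyaw 61.01 z [ 0.0008 -0.0003 -1.    ] F [-0.358  -1.0177 -4.8889] w 0.333 j6 -0.78
shift cm [-24.74 -35.37   0.06] turn deg [  0.     0.05 -11.39]
```

```bash
python3 -m creep '[[[1,-1,-1.5,0,0,0,-1],[1,-2.5,-3.5,0,0,0,-2],[1,-4.5,-6.4,0,0,0,-3],[1,-6.5,-9.3,0,0,0,-4],[1,-8.5,-12.2,0,0,0,-5],[1,-10.5,-15,0,0,0,-6],[1,-12.5,-17.9,0,0,0,-7],[1,-14.5,-20.7,0,0,0,-8],[1,-16,-22.9,0,0,0,-9],[1,-17,-24.3,0,0,0,-11.4]]]'; python3 -c "
from h import *
st();go([.5476,-.2427,.31],72.4)"
```

```text
t: 4.25
tool_pos: [0.5331, -0.1109, 0.3084]
eef_rot: [-0.001, 0.153, 0.988, -0.0]
force: [0.3, -0.4, -3.4]
width: 0.335
t 4.25 pos [ 0.5331 -0.1109  0.3084] yyaw 72.34 z [-0.0021  0.0003 -1.    ] F [ 0.2905 -0.3867 -3.3637] w 0.335 j6 -1.53
shift cm [ -5.38 -12.12  -0.16] turn deg [-0.02 -0.12 -0.06]
```

```bash
python3 -m creep '[[[1,-1.4,-3,0,0,0,0],[1,-2.6,-6,0,0,0,0],[1,-4,-9,0,0,0,0],[1,-5,-11.2,-0.2,0,0,0],[1,-5.4,-12.1,-0.2,0,0,0],[1,-5.4,-12.1,-0.2,0,0,0],[1,-5.4,-12.1,-0.2,0,0,0]]]'; python3 -c "
from h import *
st()
big('wrist',0,0,640,400,1,'d1');big('top',370,110,510,240,5,'d2');big('side',300,200,540,390,3.3,'d3')"
```

```text
t: 4.83
tool_pos: [0.5476, -0.2421, 0.3087]
eef_rot: [-0.002, 0.154, 0.988, 0.001]
force: [-0.0, 0.9, -3.8]
width: 0.335
t 4.83 pos [ 0.5476 -0.2421  0.3087] yyaw 72.31 z [-0.0043  0.0017 -1.    ] F [-0.0182  0.945  -3.8344] w 0.335 j6 -1.74
```

View pics/d1.png

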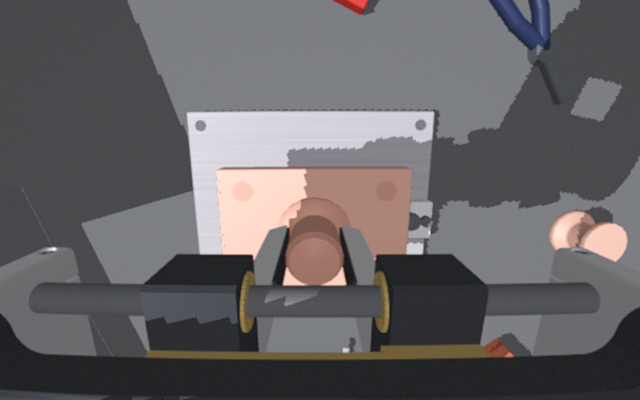

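View pics/d3.png

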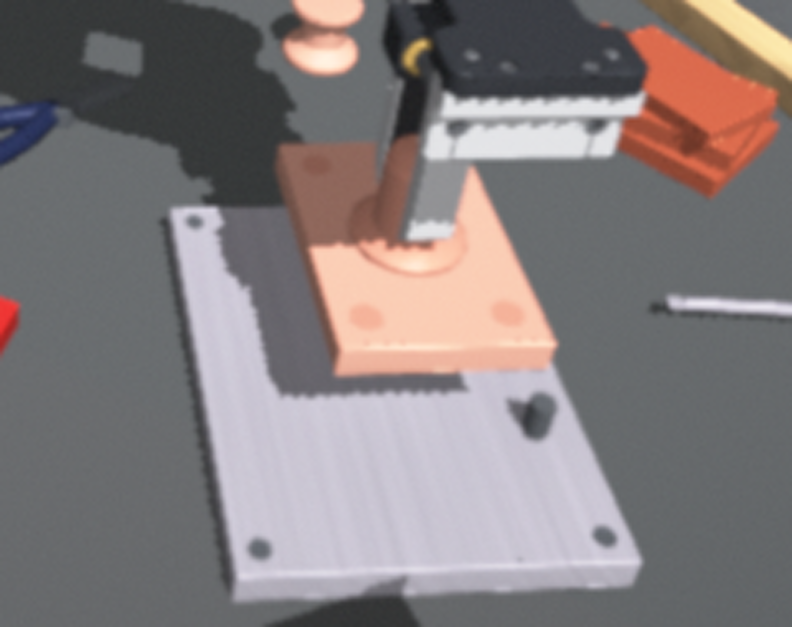

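The wrist view shows the fixture's -x edge from (188,113) to (436,111). The plate's near edge runs from (218,168) to (411,168), parallel to it. I'll get the offset and yaw from this frame.

Run:
```python
from h import *
im=cv2.imread('pics/d1_full.png').astype(int)
# fixture -x edge: row of max gradient per column
g=cv2.cvtColor(im.astype(np.uint8),cv2.COLOR_BGR2GRAY).astype(float)
def edge(cols,r0,r1,ch=None):
    a=cv2.GaussianBlur(g,(1,5),0); d=np.abs(np.diff(a,axis=0))[r0:r1]
    r=np.array([ (lambda w,k:(w*k).sum()/w.sum())(d[max(0,d[:,c].argmax()-2):d[:,c].argmax()+3,c],np.arange(max(0,d[:,c].argmax()-2),d[:,c].argmax()+3)[:len(d[max(0,d[:,c].argmax()-2):d[:,c].argmax()+3,c])])+r0+.5 for c in cols])
    p=np.polyfit(cols,r,1); k=np.abs(r-np.polyval(p,cols))<1.2; return np.polyfit(np.array(cols)[k],r[k],1)
pf=edge(range(195,430),106,119); pp=edge(range(225,405),160,176); print(pf,pp)
F=onz('wrist',[[188.5,np.polyval(pf,188.5)],[435.5,np.polyval(pf,435.5)]],.018)
Q=onz('wrist',[[218,np.polyval(pp,218)],[411.5,np.polyval(pp,411.5)]],.095)
for A in(F,Q):
    d=A[1]-A[0]; print(A,'len',np.linalg.norm(d),'yaw y',np.degrees(np.arctan2(d[1],d[0])), 'mid',A.mean(0))
a=np.radians(72.2);ey=np.array([np.cos(a),np.sin(a)]);ex=np.array([ey[1],-ey[0]])
print('fix centre',F.mean(0)[:2]+.085*ex,'plate centre',Q.mean(0)[:2]+.045*ex)
```

```text
[ -0.0019 111.7908] [ -0.0067 170.9999]
[[ 0.432  -0.3224  0.018 ]
 [ 0.4979 -0.1133  0.018 ]] len 0.21921682873680542 yaw y 72.49731558503115 mid [ 0.4649 -0.2178  0.018 ]
[[ 0.4872 -0.2896  0.095 ]
 [ 0.525  -0.1675  0.095 ]] len 0.12786633434607347 yaw y 72.78407045876507 mid [ 0.5061 -0.2285  0.095 ]
fix centre [ 0.5459 -0.2438] plate centre [ 0.5489 -0.2423]
```

View pics/d2.png

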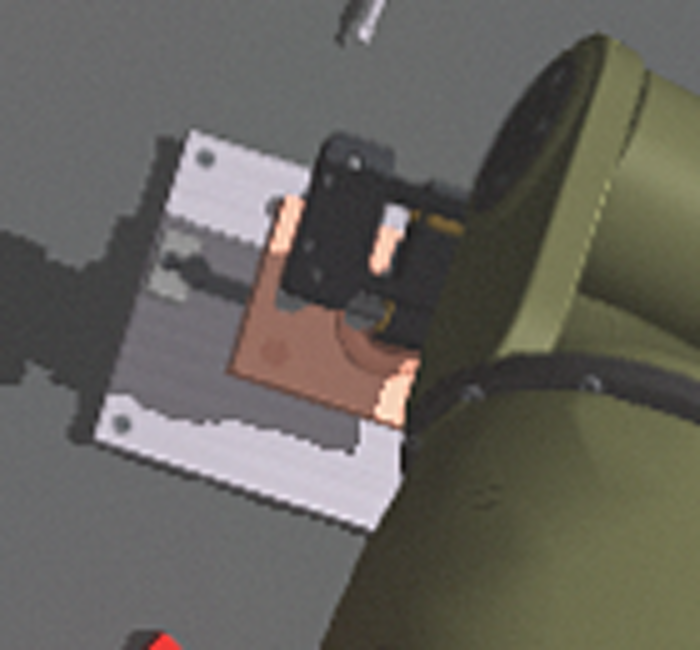

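```bash
python3 -c "
from h import *
go([.5476,-.2427,.25],72.3)"; python3 -m creep '[[[1,0,0,2,0,-0.2,0],[1,0,0,4,0,-0.2,0],[1,0,0,5.3,0,-0.2,0],[1,0,0,5.7,0,-0.2,0],[1,0,0,5.9,0,-0.2,0],[1,0,0,5.9,0,-0.2,0]]]'; python3 -c "
from h import *
st()"
```

```text
shift cm [-0.03 -0.15  5.99] turn deg [-0.   -0.17  0.12]
t: 5.48
tool_pos: [0.5479, -0.241, 0.2513]
eef_rot: [0.0, 0.153, 0.988, -0.0]
force: [0.4, -0.8, -3.9]
width: 0.335
t 5.48 pos [ 0.5479 -0.241   0.2513] yyaw 72.43 z [ 0.0007 -0.0004 -1.    ] F [ 0.4206 -0.8168 -3.9154] w 0.335 j6 -1.74
```

```bash
python3 -m creep '[[[1,0,0,0.15,0,0,0],[1,0,0,0.25,0,0,0],[1,0,0,0.3,0,0,0],[1,0,0,0.3,0,0,0]]]';python3 -m creep '[[[1,0,0,0.05,0,0,0],[1,0,0,0.1,0,0,0],[1,0,0,0.1,0,0,0]]]'
```

```text
t: 5.82
tool_pos: [0.548, -0.2411, 0.2485]
eef_rot: [0.001, 0.153, 0.988, -0.0]
force: [0.2, 0.4, -4.3]
width: 0.334
t: 6.07
tool_pos: [0.548, -0.2411, 0.2478]
eef_rot: [0.001, 0.153, 0.988, -0.0]
force: [0.0, -0.2, -1.6]
width: 0.335
```

```bash
python3 -m creep '[[[1,0,0,0.05,0,0,0],[1,0,0,0.05,0,0,0],[1,0,0,0.05,0,0,0]]]'; python3 -m creep '[[[5.5,0,0,0,0,0,0],[5.5,0,0,0,0,0,0],[5.5,0,0,0,0,0,0],[5.5,0,0,0,0,0,0],[5.5,0,0,0,0,0,0],[5.5,0,0,0,0,0,0],[5.5,0,0,0,0,0,0]]]'
```

```text
t: 6.32
tool_pos: [0.5481, -0.2411, 0.2478]
eef_rot: [0.001, 0.153, 0.988, -0.0]
force: [-1.5, 0.8, 3.0]
width: 0.333
t: 6.9
tool_pos: [0.5481, -0.2411, 0.2478]
eef_rot: [0.001, 0.153, 0.988, -0.0]
force: [-1.2, 0.1, -0.4]
width: 0.584
```

```bash
python3 -m creep '[[[5.5,0,0,-2.5,0,0,0],[5.5,0,0,-6,0,0,0],[4,0,0,-8,0,0,0],[2,3,0,-8,0,0,0],[0,6.5,0,-8,0,0,0],[0,6.5,0,-8,0,0,0],[0,6.5,0,-8,0,0,0]]]'; python3 -c "
from h import *
st()
big('wrist',0,0,640,400,1,'e1');big('top',370,110,510,240,5,'e2');big('side',300,200,540,390,3.3,'e3')
go([.4854,-.2233,.225],72.45)"
```

```text
t: 7.48
tool_pos: [0.4851, -0.2212, 0.328]
eef_rot: [0.001, 0.153, 0.988, -0.0]
force: [1.7, 0.0, 0.3]
width: 0.265
t 7.48 pos [ 0.4851 -0.2212  0.328 ] yyaw 72.42 z [ 0.0024 -0.0013 -1.    ] F [1.6806 0.0085 0.3441] w 0.265 j6 -1.76
shift cm [ 0.11 -0.18 10.29] turn deg [-0.04  0.2  -0.01]
```

View pics/e1.png

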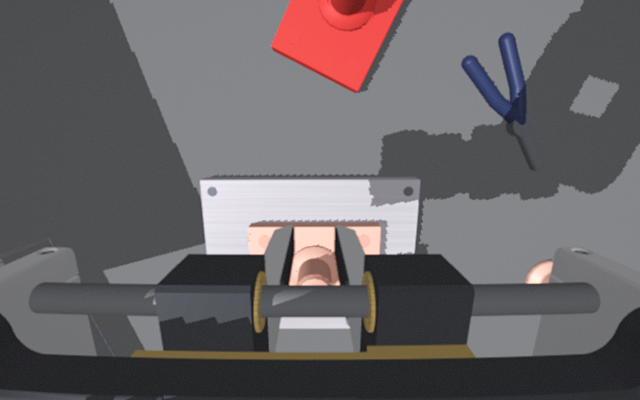

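View pics/e3.png

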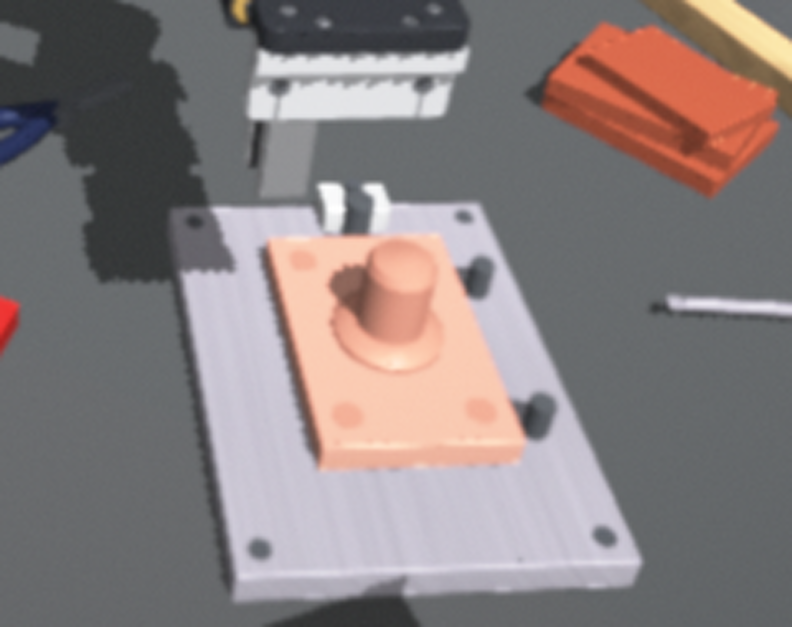

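View pics/e2.png

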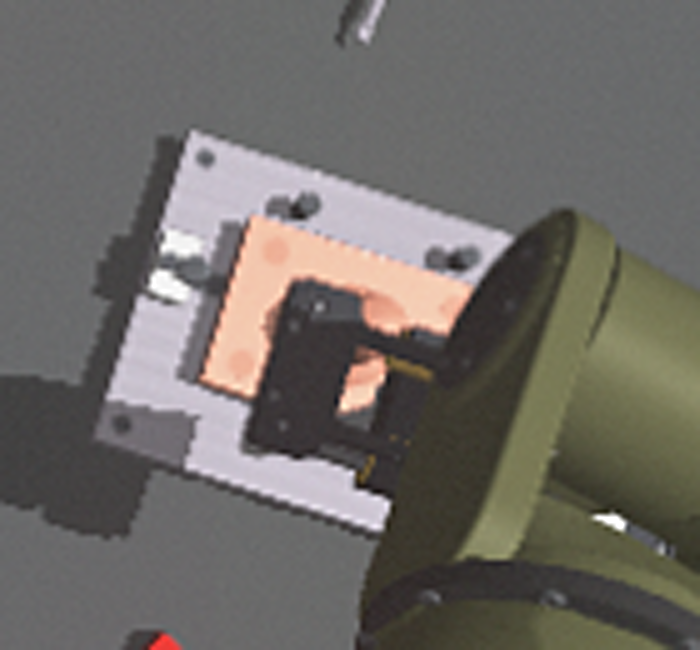

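The plate lies flat on the bed, nearly square, short of both dowels and the stop. Its top corners in the side picture are near (397,337), (381,273) and (457.5,334).

```bash
cat >> h.py <<'E'
C=np.array([.5458,-.2445]);_a=np.radians(72.45);EY=np.array([np.cos(_a),np.sin(_a)]);EX=np.array([EY[1],-EY[0]])
def fx(P): d=np.atleast_2d(P)[:,:2]-C; return np.c_[d@EX,d@EY]*1000
def fw(x,y): return C+x/1000*EX+y/1000*EY
def edgefit(im,n,A,B,half=6,k=40,z=.034):
    """subpixel edge near predicted segment A-B (px); returns fixture coords of fitted line ends"""
    g=cv2.GaussianBlur(cv2.cvtColor(im,cv2.COLOR_RGB2GRAY).astype(np.float32),(3,3),0)
    A,B=np.float64(A),np.float64(B);t=(B-A)/np.linalg.norm(B-A);nn=np.array([-t[1],t[0]]);o=np.arange(-half,half+.1,.25)
    pts=[]
    for f in np.linspace(.08,.92,k):
        q=A+(B-A)*f+o[:,None]*nn; v=cv2.remap(g,np.float32(q[:,0]).reshape(1,-1),np.float32(q[:,1]).reshape(1,-1),1)[0]
        d=np.abs(np.gradient(v)); pts.append(q[d.argmax()])
    l=cv2.fitLine(np.float32(pts),cv2.DIST_HUBER,0,.5,.01).ravel(); p0=l[2:];dd=l[:2]
    return np.array([p0+dd*((A-p0)@dd),p0+dd*((B-p0)@dd)])
E
python3 - <<'E'
from h import *
im=cv2.imread('pics/e3_full.png')[:,:,::-1].copy()
for nm,A,B in(('-x side',(381.2,272.7),(397,337)),('-y end',(397,337),(457.5,334))):
    e=edgefit(im,'side',A,B,4); print(nm,e.round(1).tolist(),fx(onz('side',e,.034)))
b=fw(11,15); print(b); st(); print(fx(observe()['tool_pos']))
E
```

```text
-x side [[380.6, 272.9], [397.5, 336.9]] [[-43.3668  65.1321]
 [-42.7165 -63.7652]]
-y end [[397.0, 335.9], [457.5, 334.1]] [[-43.194  -62.131 ]
 [ 44.3316 -62.3122]]
[ 0.5608 -0.2335]
t 7.63 pos [ 0.4867 -0.2217  0.3279] yyaw 72.44 z [ 0.0031 -0.0017 -1.    ] F [0.6259 0.626  0.7861] w 0.137 j6 -1.76
[[-63.2296   3.9052]]
```

```bash
python3 -m creep '[[[0,0.1,-0.2,3,0,0.2,0],[0,0.1,-0.2,6,0,0.2,0],[0,0.1,-0.2,8.5,0,0.2,0],[0,0.1,-0.2,9.8,0,0.2,0],[0,0.1,-0.2,10.3,0,0.2,0],[0,0.1,-0.2,10.3,0,0.2,0],[0,0.1,-0.2,10.3,0,0.2,0]]]'; python3 -c "
from h import *
st();print(fx(observe()['tool_pos']))
big('side',300,200,540,390,3.3,'f1')"
```

```text
t: 8.22
tool_pos: [0.486, -0.2237, 0.2255]
eef_rot: [0.0, 0.153, 0.988, -0.0]
force: [0.2, 0.6, -0.2]
width: 0.002
t 8.22 pos [ 0.486  -0.2237  0.2255] yyaw 72.44 z [ 0.0004 -0.001  -1.    ] F [ 0.2403  0.5745 -0.1604] w 0.002 j6 -1.76
[[-63.2598   1.7798]]
```

View pics/f1.png

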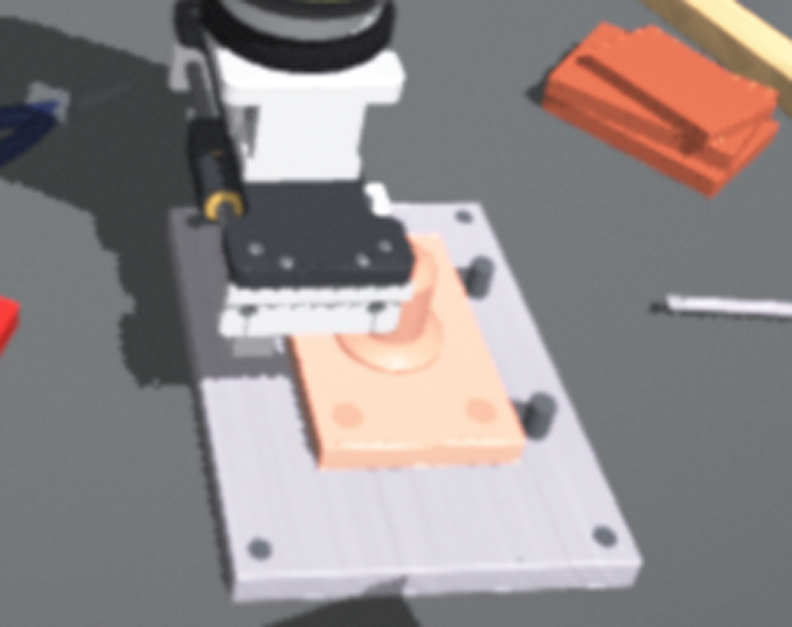

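```bash
python3 -m creep '[[[0,-0.4,0,0,0,0,0],[0,-0.8,0,0,0,0,0],[0,-1.0,0,0,0,0,0],[0,-1.2,0,0,0,0,0],[0,-1.4,0,0,0,0,0],[0,-1.6,0,0,0,0,0],[0,-1.6,0,0,0,0,0]]]'; python3 -c "
from h import *
st();s=observe();print(fx(s['tool_pos']),s['force'][:2]@EX,s['force'][:2]@EY)"
```

```text
t: 8.85
tool_pos: [0.5015, -0.2286, 0.2259]
eef_rot: [0.001, 0.153, 0.988, -0.001]
force: [-0.4, 0.6, -0.1]
width: 0.004
t 8.85 pos [ 0.5015 -0.2286  0.2259] yyaw 72.44 z [ 0.0013 -0.0015 -1.    ] F [-0.3752  0.6095 -0.1403] w 0.004 j6 -1.76
[[-47.0113   1.7706]] -0.5414707133091758 0.4679614664821787
```

```bash
python3 -m creep '[[[0,-0.1,0,0,0,0,0],[0,-0.15,0,0,0,0,0],[0,-0.2,0,0,0,0,0],[0,-0.25,0,0,0,0,0],[0,-0.3,0,0,0,0,0],[0,-0.35,0,0,0,0,0],[0,-0.35,0,0,0,0,0]]]'; python3 -c "
from h import *
s=observe();print(fx(s['tool_pos']),s['force'][:2]@EX,s['force'][:2]@EY)"
```

```text
t: 9.43
tool_pos: [0.5045, -0.2296, 0.2257]
eef_rot: [-0.0, 0.153, 0.988, -0.0]
force: [-6.5, 2.5, 2.8]
width: 0.007
[[-43.8545   1.7895]] -6.964772833361148 0.4305045895244469
```

```bash
python3 -m creep '[[[0,-0.03,0,0,0,0,0],[0,-0.03,0,0,0,0,0],[0,-0.03,0,0,0,0,0]]]'; python3 -c "
from h import *
s=observe();print(fx(s['tool_pos']),s['force'][:2]@EX,s['force'][:2]@EY)
big('side',300,200,540,390,3.3,'g1')"
```

```text
t: 9.68
tool_pos: [0.5046, -0.2296, 0.2256]
eef_rot: [-0.001, 0.153, 0.988, -0.0]
force: [-5.4, 1.8, 2.4]
width: 0.005
[[-43.7382   1.7776]] -5.709507932403268 0.07187229549985984
```

View pics/g1.png

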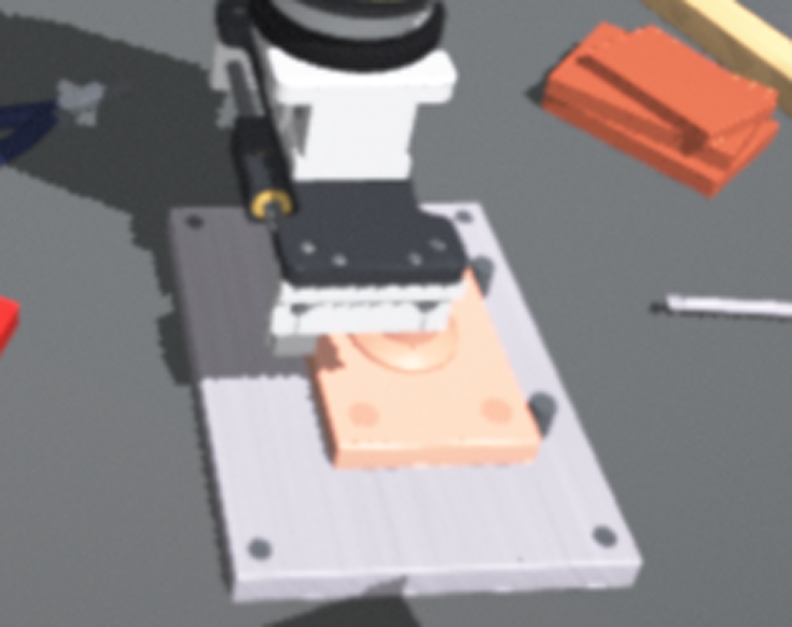

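The plate is against the right-hand dowel. The controller gives about 20 N per mm of commanded offset, so I'll press with about 0.5 mm and hold.

```bash
python3 -m creep '[[[0,-0.04,0,0,0,0,0],[0,-0.05,0,0,0,0,0],[0,-0.05,0,0,0,0,0],[0,-0.05,0,0,0,0,0]]]'; python3 -c "
from h import *
s=observe();print(fx(s['tool_pos']),s['force'][:2]@EX,s['force'][:2]@EY)"
```

```text
t: 10.07
tool_pos: [0.5049, -0.2297, 0.2255]
eef_rot: [-0.001, 0.153, 0.988, -0.0]
force: [-5.7, 2.1, 3.3]
width: 0.004
[[-43.4731   1.7719]] -6.018385354525043 0.26226126626403606
```

```bash
python3 -m creep '[[[0,-0.06,0,0,0,0,0],[0,-0.08,0,0,0,0,0],[0,-0.08,0,0,0,0,0],[0,-0.08,0,0,0,0,0]]]'; python3 -c "
from h import *
s=observe();print(fx(s['tool_pos']),s['force'][:2]@EX,s['force'][:2]@EY)"
```

```text
t: 10.4
tool_pos: [0.5053, -0.2298, 0.2253]
eef_rot: [-0.002, 0.153, 0.988, 0.0]
force: [-7.5, 2.2, 4.5]
width: 0.007
[[-43.0445   1.7895]] -7.785856571571264 -0.11623614766595314
```

```bash
python3 -m creep '[[[0,-0.07,0,0,0,0,0],[0,-0.1,0,0,0,0,0],[0,-0.11,0,0,0,0,0],[0,-0.11,0,0,0,0,0]]]'; python3 -c "
from h import *
s=observe();st();T=T_tool(s);print(fx(s['tool_pos']),fx(s['tool_pos']+T[:3,2]*.19),s['force'][:2]@EX,s['force'][:2]@EY)"
```

```text
t: 10.73
tool_pos: [0.5058, -0.23, 0.225]
eef_rot: [-0.004, 0.153, 0.988, 0.001]
force: [-9.4, 2.7, 4.0]
width: 0.004
t 10.73 pos [ 0.5058 -0.23    0.225 ] yyaw 72.45 z [-0.0072  0.0022 -1.    ] F [-9.3979  2.7457  4.0031] w 0.004 j6 -1.76
[[-42.4716   1.7878]] [[-43.9001   1.7682]] -9.788405723987205 -0.2159032654982983
```

```bash
python3 -m creep '[[[0,-0.06,0,0,0,0,0],[0,-0.06,0,0,0,0,0],[0,-0.06,0,0,0,0,0],[0,-0.06,0,0,0,0,0],[0,-0.06,0,0,0,0,0],[0,-0.06,0,0,0,0,0]]]'; python3 -c "
from h import *
s=observe();T=T_tool(s);print(fx(s['tool_pos']),fx(s['tool_pos']+T[:3,2]*.19),s['force'][:2]@EX,s['force'][:2]@EY)"; python3 -m creep '[[[0,-0.06,0,0,0,0,0],[0,-0.06,0,0,0,0,0],[0,-0.06,0,0,0,0,0],[0,-0.06,0,0,0,0,0],[0,-0.06,0,0,0,0,0],[0,-0.06,0,0,0,0,0]]]'; python3 -c "
from h import *
s=observe();T=T_tool(s);print(fx(s['tool_pos']),fx(s['tool_pos']+T[:3,2]*.19),s['force'][:2]@EX,s['force'][:2]@EY)"
```

```text
t: 11.23
tool_pos: [0.5061, -0.2301, 0.2248]
eef_rot: [-0.005, 0.153, 0.988, 0.001]
force: [-6.7, 2.9, 3.9]
width: 0.004
[[-42.192   1.77 ]] [[-43.9306   1.7723]] -7.248723513993524 0.7587292338470283
t: 11.73
tool_pos: [0.5064, -0.2302, 0.2247]
eef_rot: [-0.005, 0.153, 0.988, 0.001]
force: [-6.5, 2.0, 3.6]
width: 0.005
[[-41.8817   1.751 ]] [[-43.9067   1.7819]] -6.818849839984157 -0.06282307408661904
```

```bash
python3 -m creep '[[[0,-0.1,0,0,0,0,0],[0,-0.12,0,0,0,0,0],[0,-0.13,0,0,0,0,0],[0,-0.13,0,0,0,0,0],[0,-0.13,0,0,0,0,0],[0,-0.13,0,0,0,0,0],[0,-0.13,0,0,0,0,0],[0,-0.13,0,0,0,0,0]]]'; python3 -c "
from h import *
s=observe();T=T_tool(s);print(fx(s['tool_pos']),fx(s['tool_pos']+T[:3,2]*.19),s['force'][:2]@EX,s['force'][:2]@EY)
big('side',300,200,540,390,3.3,'g2')"
```

```text
t: 12.4
tool_pos: [0.507, -0.2304, 0.2244]
eef_rot: [-0.007, 0.153, 0.988, 0.001]
force: [-10.8, 3.4, 5.3]
width: 0.008
[[-41.1978   1.7234]] [[-43.8414   1.8035]] -11.325153156930956 -0.04388123883011887
```

View pics/g2.png

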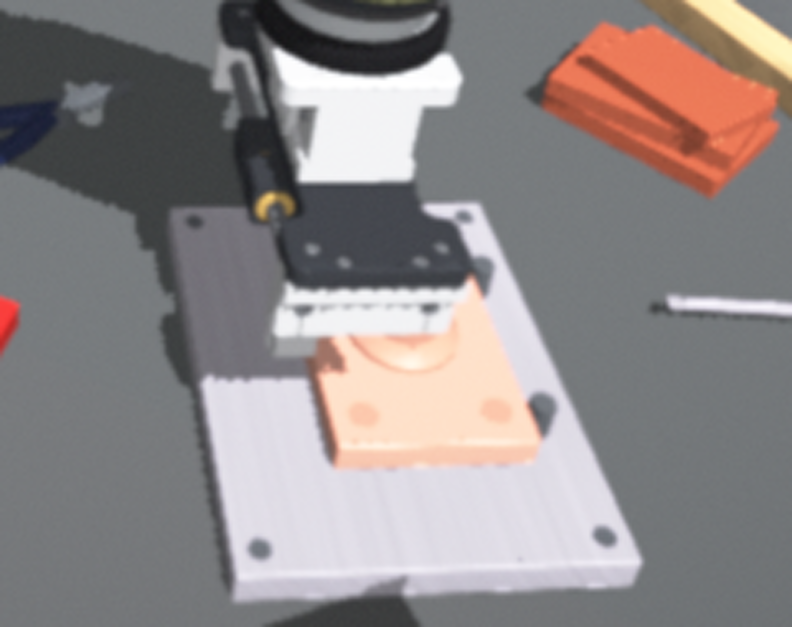

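```bash
python3 -m creep '[[[0,0.5,0,0,0,0,0],[0,1.5,0,0,0,0,0],[0,2.2,0,-1,0,0,0],[0,2.2,0,-3,0,0,0],[0,2.2,0,-3,0,0,0]]]'; python3 -c "
from h import *
st();s=observe();print(fx(s['tool_pos']));go([*fw(9.5,-90),.255],72.45)"
```

```text
t: 12.87
tool_pos: [0.4869, -0.2242, 0.2578]
eef_rot: [-0.004, 0.153, 0.988, 0.0]
force: [0.4, -0.3, 1.2]
width: 0.008
t 12.87 pos [ 0.4869 -0.2242  0.2578] yyaw 72.45 z [-0.0084  0.0021 -1.    ] F [ 0.3798 -0.2504  1.1713] w 0.008 j6 -1.76
[[-62.2654   1.5961]]
shift cm [-7.18 -9.16  0.22] turn deg [-0.03 -0.49 -0.  ]
```

```bash
python3 -m creep '[[[0,0,-3,0,0,-0.5,0],[0,0,-6,0,0,-0.5,0],[0,-0.5,-9.2,0,0,-0.5,0],[0,-3.5,-9.2,0,0,-0.5,0],[0,-6.5,-9.2,0,0,-0.5,0],[0,-7.2,-9.2,0,0,-0.5,0],[0,-7.2,-9.2,0,0,-0.5,0],[0,-7.2,-9.2,0,0,-0.5,0]]]'; python3 -c "
from h import *
st();s=observe();print(fx(s['tool_pos']));go([*fw(9.5,-90),.225],72.45);big('side',300,200,540,390,3.3,'h1')"
```

```text
t: 13.53
tool_pos: [0.5275, -0.3333, 0.2564]
eef_rot: [-0.0, 0.152, 0.988, -0.0]
force: [0.0, 1.1, -0.2]
width: 0.007
t 13.53 pos [ 0.5275 -0.3333  0.2564] yyaw 72.48 z [-0.0008  0.     -1.    ] F [ 0.0444  1.0771 -0.2002] w 0.007 j6 -1.89
[[  9.2946 -90.1547]]
shift cm [-0.02  0.02  3.14] turn deg [-0.01 -0.04  0.03]
```

View pics/h1.png

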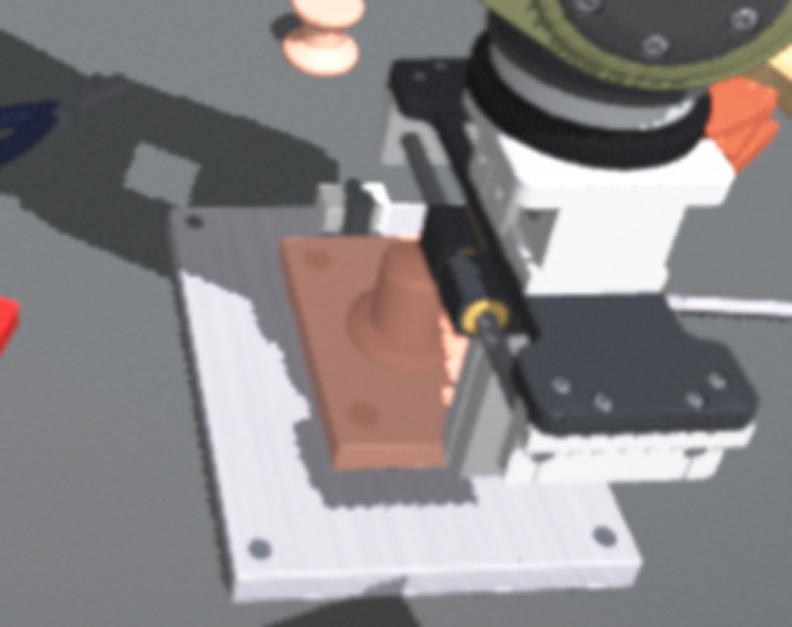

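The plate sits against the dowel side, the stop is ahead of it, and the closed fingers are beyond its near end. I'll lower now.

```bash
python3 -m creep '[[[0,0,0,1.5,0,0,0],[0,0,0,2.8,0,0,0],[0,0,0,3.1,0,0,0],[0,0,0,3.1,0,0,0],[0,0,0.5,3.1,0,0,0],[0,0,0.9,3.1,0,0,0],[0,0,1.1,3.1,0,0,0],[0,0,1.1,3.1,0,0,0]]]'; python3 -c "
from h import *
st();s=observe();print(fx(s['tool_pos']),s['force'][:2]@EX,s['force'][:2]@EY);big('side',300,200,540,390,3.3,'h2')"
```

```text
t: 14.25
tool_pos: [0.5308, -0.3221, 0.2262]
eef_rot: [-0.0, 0.152, 0.988, -0.0]
force: [0.6, -0.3, -0.2]
width: 0.006
t 14.25 pos [ 0.5308 -0.3221  0.2262] yyaw 72.51 z [-0.0002 -0.0004 -1.    ] F [ 0.6398 -0.2797 -0.1502] w 0.006 j6 -1.87
[[  9.1044 -78.5369]] 0.6943161882025427 -0.07373405582930213
```

View pics/h2.png

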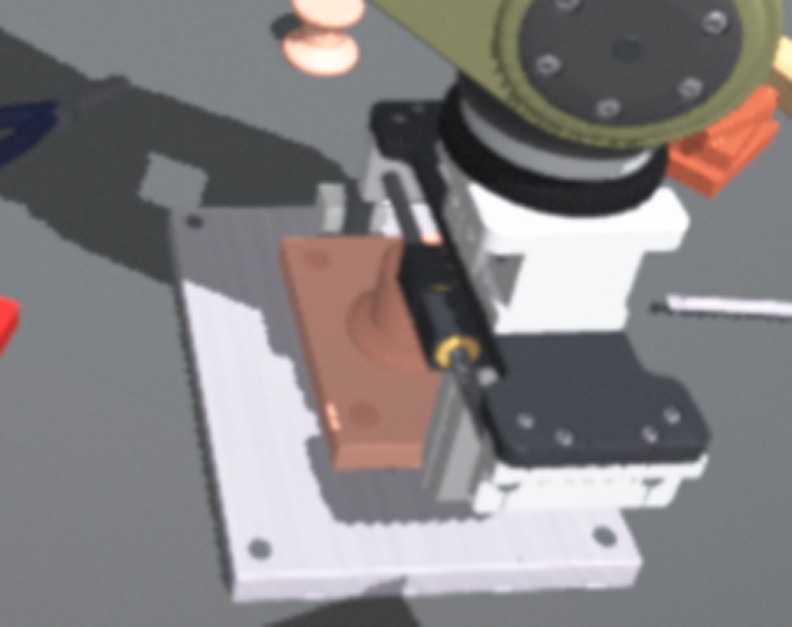

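```bash
python3 -m creep '[[[0,0,0.2,0,0,0,0],[0,0,0.4,0,0,0,0],[0,0,0.55,0,0,0,0],[0,0,0.7,0,0,0,0],[0,0,0.85,0,0,0,0],[0,0,1.0,0,0,0,0],[0,0,1.1,0,0,0,0],[0,0,1.2,0,0,0,0]]]'; python3 -c "
from h import *
st();s=observe();print(fx(s['tool_pos']),s['force'][:2]@EX,s['force'][:2]@EY)"
```

```text
t: 14.97
tool_pos: [0.5343, -0.311, 0.2262]
eef_rot: [-0.0, 0.152, 0.988, -0.0]
force: [-2.2, -1.4, 0.7]
width: 0.006
t 14.97 pos [ 0.5343 -0.311   0.2262] yyaw 72.50 z [-0.0001 -0.0007 -1.    ] F [-2.2091 -1.3914  0.673 ] w 0.006 j6 -1.85
[[  9.081  -66.8404]] -1.6866808802989917 -1.9927328950268546
```

```bash
python3 -m creep '[[[0,0,0.05,0,0,0,0],[0,0,0.1,0,0,0,0],[0,0,0.15,0,0,0,0],[0,0,0.2,0,0,0,0],[0,0,0.25,0,0,0,0]]]'; python3 -c "
from h import *
s=observe();T=T_tool(s);print(fx(s['tool_pos']),fx(s['tool_pos']+T[:3,2]*.19),s['force'][:2]@EX,s['force'][:2]@EY)"
```

```text
t: 15.38
tool_pos: [0.5351, -0.3086, 0.2262]
eef_rot: [-0.0, 0.152, 0.988, -0.0]
force: [-1.5, -1.8, 1.1]
width: 0.005
[[  9.0894 -64.3237]] [[  9.1052 -64.4599]] -0.9216390585760058 -2.1454585583966295
```

Still sliding, with about 2 N of drag. I'll take smaller steps now.

```bash
python3 -m creep '[[[0,0,0.05,0,0,0,0],[0,0,0.08,0,0,0,0],[0,0,0.11,0,0,0,0],[0,0,0.14,0,0,0,0],[0,0,0.14,0,0,0,0]]]'; python3 -c "
from h import *
s=observe();T=T_tool(s);print(fx(s['tool_pos']),fx(s['tool_pos']+T[:3,2]*.19),s['force'][:2]@EX,s['force'][:2]@EY)"
```

```text
t: 15.8
tool_pos: [0.5355, -0.3072, 0.2262]
eef_rot: [0.0, 0.152, 0.988, -0.0]
force: [-1.2, -1.4, 0.4]
width: 0.01
[[  9.0973 -62.8746]] [[  9.1205 -63.0115]] -0.7652078220299364 -1.7146861821228572
```

```bash
python3 -m creep '[[[0,0,0.04,0,0,0,0],[0,0,0.07,0,0,0,0],[0,0,0.1,0,0,0,0],[0,0,0.12,0,0,0,0],[0,0,0.12,0,0,0,0]]]'; python3 -c "
from h import *
s=observe();T=T_tool(s);print(fx(s['tool_pos']),fx(s['tool_pos']+T[:3,2]*.19),s['force'][:2]@EX,s['force'][:2]@EY)
big('side',300,200,540,390,3.3,'i1')"
```

```text
t: 16.22
tool_pos: [0.5359, -0.306, 0.2262]
eef_rot: [-0.0, 0.152, 0.988, -0.0]
force: [-0.9, -1.8, 2.0]
width: 0.008
[[  9.0821 -61.6573]] [[  9.0956 -61.7872]] -0.30118197922389645 -2.015138806930577
```

View pics/i1.png

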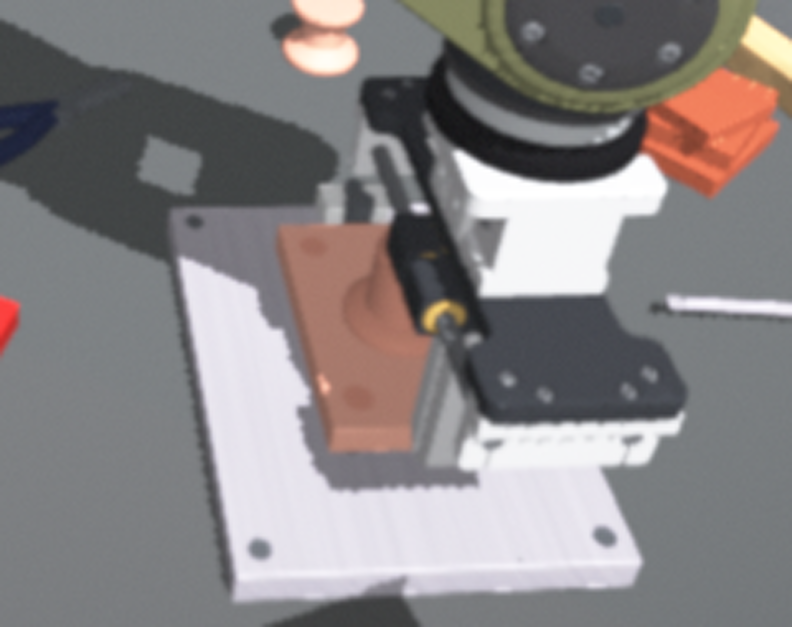

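Still sliding, with the far end now close to the pin.

```bash
python3 -m creep '[[[0,0,0.04,0,0,0,0],[0,0,0.07,0,0,0,0],[0,0,0.1,0,0,0,0],[0,0,0.12,0,0,0,0],[0,0,0.12,0,0,0,0]]]'; python3 -c "
from h import *
s=observe();T=T_tool(s);print(fx(s['tool_pos']),fx(s['tool_pos']+T[:3,2]*.19),s['force'][:2]@EX,s['force'][:2]@EY)"
```

```text
t: 16.68
tool_pos: [0.5362, -0.3048, 0.2262]
eef_rot: [-0.0, 0.152, 0.988, -0.0]
force: [0.2, -1.3, 1.1]
width: 0.005
[[  9.0791 -60.399 ]] [[  9.0877 -60.5184]] 0.5291811911346829 -1.1477989539666287
```

```bash
python3 -m creep '[[[0,0,0.04,0,0,0,0],[0,0,0.07,0,0,0,0],[0,0,0.1,0,0,0,0],[0,0,0.1,0,0,0,0]]]'; python3 -c "
from h import *
s=observe();T=T_tool(s);print(fx(s['tool_pos']),fx(s['tool_pos']+T[:3,2]*.19),s['force'][:2]@EX,s['force'][:2]@EY)"
```

```text
t: 17.02
tool_pos: [0.5366, -0.3038, 0.2262]
eef_rot: [-0.0, 0.152, 0.988, -0.0]
force: [-1.4, -1.5, 1.0]
width: 0.001
[[  9.0905 -59.3287]] [[  9.0935 -59.4406]] -0.9035843319897597 -1.8573712963677946
```

```bash
python3 -m creep '[[[0,0,0.04,0,0,0,0],[0,0,0.07,0,0,0,0],[0,0,0.1,0,0,0,0],[0,0,0.1,0,0,0,0]]]'; python3 -c "
from h import *
s=observe();T=T_tool(s);print(fx(s['tool_pos']),fx(s['tool_pos']+T[:3,2]*.19),s['force'][:2]@EX,s['force'][:2]@EY)
big('side',370,240,470,300,8,'i2')"
```

```text
t: 17.35
tool_pos: [0.5369, -0.3028, 0.2262]
eef_rot: [-0.0, 0.152, 0.988, -0.0]
force: [-1.8, -2.2, 1.1]
width: 0.004
[[  9.0831 -58.2945]] [[  9.0929 -58.43  ]] -1.036444345313247 -2.6591855351735383
```

View pics/i2.png

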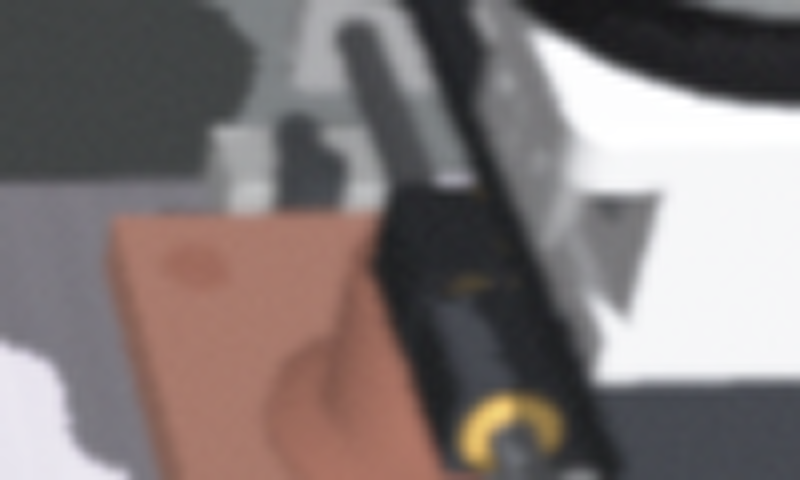

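Run:
```python
from h import *
im=cv2.imread('pics/i2_full.png')[:,:,::-1].copy()
e=edgefit(im,'side',(386,267),(416,266.5),3); print(e,fx(onz('side',e,.034)))
print(proj('side',[[*fw(11,y),z] for y in(84,87,90) for z in(.018,.04)]).round(1).tolist())
```

```text
[[385.9922 266.8521]
 [415.9356 265.2761]] [[-31.4489  79.3679]
 [ 20.9002  81.7371]]
[[408.5, 271.3], [410.5, 261.9], [408.1, 270.1], [410.0, 260.7], [407.7, 268.9], [409.6, 259.5]]
```

The plate's far edge is at y ≈ 80–81 mm and the pin face is at about 80–82 mm, so it is almost there. I'll go in 0.5 mm steps.

```bash
python3 -m creep '[[[0,0,0.03,0,0,0,0],[0,0,0.05,0,0,0,0],[0,0,0.07,0,0,0,0],[0,0,0.07,0,0,0,0]]]'; python3 -c "
from h import *
s=observe();T=T_tool(s);print(fx(s['tool_pos']),fx(s['tool_pos']+T[:3,2]*.19),s['force'][:2]@EX,s['force'][:2]@EY)"
```

```text
t: 17.73
tool_pos: [0.5371, -0.3024, 0.2264]
eef_rot: [0.0, 0.152, 0.988, -0.001]
force: [-1.8, -4.5, 1.7]
width: 0.004
[[  9.1195 -57.8331]] [[  9.1992 -58.0494]] -0.3630537448670622 -4.838067122030971
```

```bash
python3 -m creep '[[[0,0,0.03,0,0,0,0],[0,0,0.05,0,0,0,0],[0,0,0.07,0,0,0,0],[0,0,0.07,0,0,0,0]]]'; python3 -c "
from h import *
s=observe();T=T_tool(s);print(fx(s['tool_pos']),fx(s['tool_pos']+T[:3,2]*.19),s['force'][:2]@EX,s['force'][:2]@EY)"
```

```text
t: 18.07
tool_pos: [0.5372, -0.302, 0.2266]
eef_rot: [0.0, 0.152, 0.988, -0.001]
force: [-2.9, -5.6, 2.3]
width: 0.005
[[  9.1427 -57.3972]] [[  9.2872 -57.7375]] -1.0960848037037347 -6.252307508116439
```

Contact felt. I'll build up to about 10 N and hold.

```bash
python3 -m creep '[[[0,0,0.06,0,0,0,0],[0,0,0.08,0,0,0,0],[0,0,0.1,0,0,0,0],[0,0,0.1,0,0,0,0]]]'; python3 -c "
from h import *
s=observe();T=T_tool(s);print(fx(s['tool_pos']),fx(s['tool_pos']+T[:3,2]*.19),s['force'][:2]@EX,s['force'][:2]@EY)"
```

```text
t: 18.4
tool_pos: [0.5374, -0.3014, 0.2269]
eef_rot: [0.001, 0.152, 0.988, -0.001]
force: [-2.7, -7.4, 3.1]
width: 0.005
[[  9.1976 -56.7978]] [[  9.4792 -57.3201]] -0.2913537013073764 -7.883515096801428
```

```bash
python3 -m creep '[[[0,0,0.06,0,0,0,0],[0,0,0.09,0,0,0,0],[0,0,0.11,0,0,0,0],[0,0,0.11,0,0,0,0],[0,0,0.11,0,0,0,0],[0,0,0.11,0,0,0,0]]]'; python3 -c "
from h import *
s=observe();T=T_tool(s);print(fx(s['tool_pos']),fx(s['tool_pos']+T[:3,2]*.19),s['force'][:2]@EX,s['force'][:2]@EY)"
```

```text
t: 18.9
tool_pos: [0.5377, -0.3009, 0.2273]
eef_rot: [0.001, 0.152, 0.988, -0.002]
force: [-2.7, -8.0, 3.7]
width: 0.002
[[  9.247  -56.1966]] [[  9.6676 -56.915 ]] -0.15604985482423633 -8.407282903320402
```

```bash
python3 -c "
from h import *
im=big('side',300,200,540,390,3.3,'j1')
e=edgefit(im,'side',(386,267),(416,266.5),3); print(e,fx(onz('side',e,.034)))
big('side',370,240,470,300,8,'j2')"
```

```text
[[385.9884 266.8076]
 [415.9102 265.0077]] [[-31.4342  79.4774]
 [ 21.0273  82.4048]]
```

View pics/j1.png

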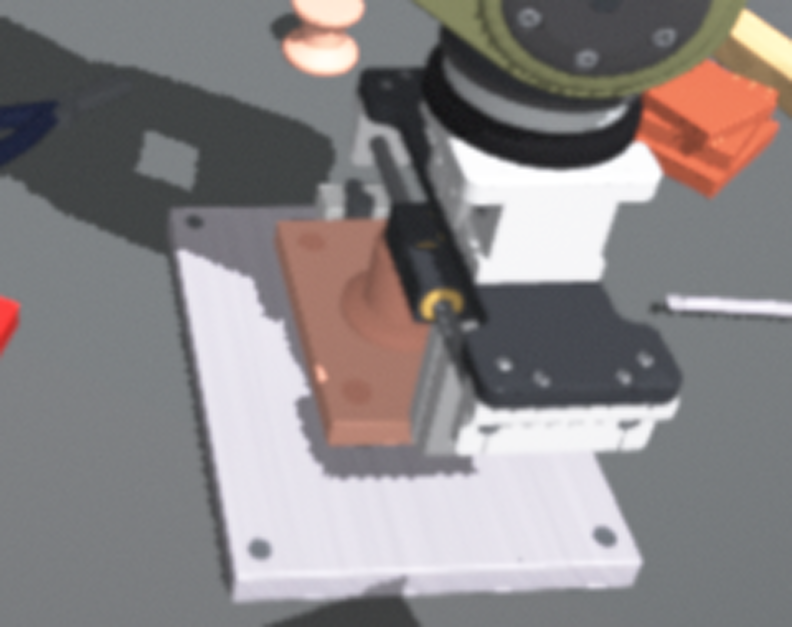

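View pics/j2.png

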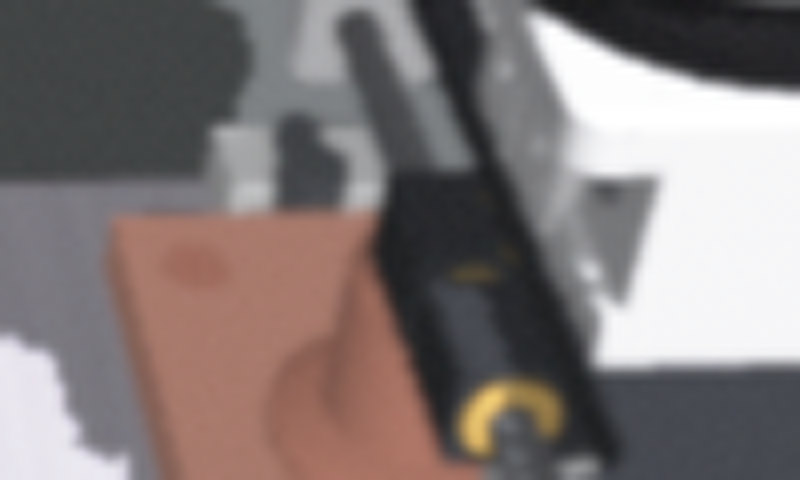

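The plate did not move between the two frames, and its far edge is on the pin. The creep is in the arm and fingers. One last steady press.

```bash
python3 -m creep '[[[0,0,0.07,0,0,0,0],[0,0,0.11,0,0,0,0],[0,0,0.13,0,0,0,0],[0,0,0.14,0,0,0,0],[0,0,0.14,0,0,0,0],[0,0,0.14,0,0,0,0],[0,0,0.14,0,0,0,0],[0,0,0.14,0,0,0,0]]]'; python3 -c "
from h import *
s=observe();T=T_tool(s);print(fx(s['tool_pos']),fx(s['tool_pos']+T[:3,2]*.19),s['force'][:2]@EX,s['force'][:2]@EY)"
```

```text
t: 19.67
tool_pos: [0.5379, -0.3002, 0.2277]
eef_rot: [0.001, 0.152, 0.988, -0.003]
force: [-2.9, -8.7, 4.2]
width: 0.003
[[  9.2935 -55.4385]] [[  9.8686 -56.4135]] -0.0971174672188656 -9.178546254080846
```

```bash
python3 -m creep '[[[0,0,0.09,0,0,0,0],[0,0,0.13,0,0,0,0],[0,0,0.15,0,0,0,0],[0,0,0.16,0,0,0,0],[0,0,0.16,0,0,0,0],[0,0,0.16,0,0,0,0]]]'; python3 -c "
from h import *
s=observe();T=T_tool(s);print(fx(s['tool_pos']),fx(s['tool_pos']+T[:3,2]*.19),s['force'][:2]@EX,s['force'][:2]@EY)"
```

```text
t: 20.17
tool_pos: [0.5383, -0.2994, 0.2283]
eef_rot: [0.002, 0.153, 0.988, -0.004]
force: [-4.5, -8.6, 4.7]
width: 0.005
[[  9.3664 -54.5684]] [[ 10.1423 -55.8423]] -1.6973881170728868 -9.55155292349598
```

About 10 N was held. I'll back off straight, then lift and look.

```bash
python3 -m creep '[[[0,0,-0.5,0,0,0,0],[0,0,-1.5,0,0,0,0],[0,0,-3,0,0,0,0],[0,0,-3,0,0,0,0],[0,0,-3,-3,0,0,0],[0,0,-3,-7,0,0,0],[0,0,-3,-11,0,0,0],[0,0,-3,-11,0,0,0]]]'; python3 -m creep '[[[0,12,-4,-2,0,0,0],[0,12,-4,-2,0,0,0],[0,20,-4,-2,0,0,0],[0,20,-4,-2,0,0,0],[0,20,-4,-2,0,0,0],[0,20,-4,-2,0,0,0],[0,20,-4,-2,0,0,0]]]'; python3 -c "
from h import *
st()
big('wrist',0,0,640,400,1,'k1');big('top',370,110,510,240,5,'k2');big('side',300,200,540,390,3.3,'k3')"
```

```text
t: 20.83
tool_pos: [0.5294, -0.3278, 0.3467]
eef_rot: [0.007, 0.153, 0.988, -0.006]
force: [0.4, -1.3, 0.2]
width: 0.006
t: 21.42
tool_pos: [0.3253, -0.3053, 0.3647]
eef_rot: [0.007, 0.154, 0.988, -0.006]
force: [0.3, -0.0, -0.7]
width: 0.008
t 21.42 pos [ 0.3253 -0.3053  0.3647] yyaw 72.30 z [ 0.0121 -0.0146 -0.9998] F [ 0.2894 -0.0454 -0.6614] w 0.008 j6 -2.10
```

View pics/k3.png

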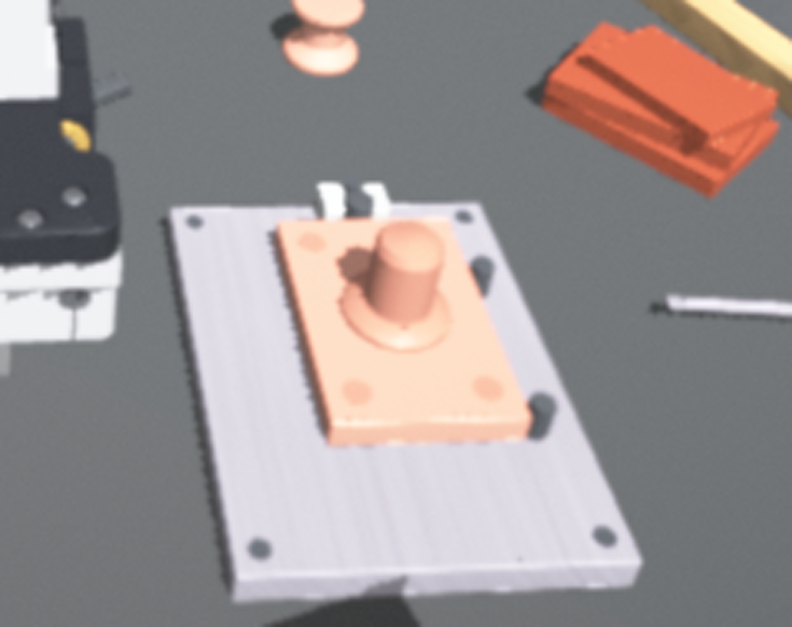

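View pics/k2.png

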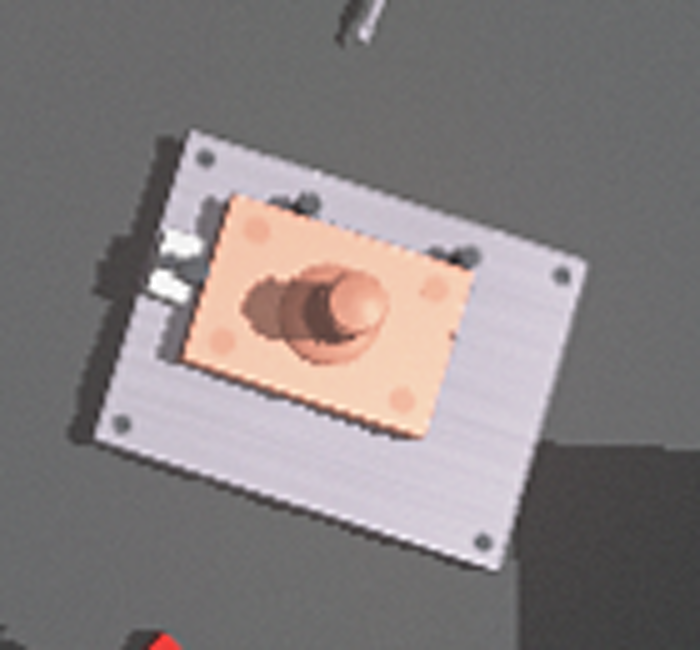

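The plate lies flat, with its end at the pin and its long side along both dowels. I'll check the yaw and gaps numerically in both cameras.

Run:
```python
from h import *
for n,f in(('top','k2'),('side','k3')):
    im=cv2.imread(f'pics/{f}_full.png')[:,:,::-1].copy()
    # predicted seated: x -34..56, y from centre yc
    yc=15.5
    def seg(name,p,q,z,h):
        A,B=proj(n,[[*fw(*p),z],[*fw(*q),z]]); e=edgefit(im,n,A,B,h); W=fx(onz(n,e,z)); d=W[1]-W[0]; print(n,name,W.round(1).tolist(),'ang',round(np.degrees(np.arctan2(d[1],d[0])),2))
    seg('fix -x',(-85,-105),(-85,105),.018,4)
    seg('fix +x',(85,-105),(85,105),.018,4)
    seg('fix -y',(-80,-110),(80,-110),.018,3)
    seg('pl -x',(-34,yc-62),(-34,yc+62),.034,4)
    seg('pl +x',(56,yc-62),(56,yc+62),.034,3)
    seg('pl +x mid',(56,-30),(56,30),.034,3)
    seg('pl -y',(-30,yc-65),(50,yc-65),.034,4)
    seg('pl +y',(-30,yc+65),(50,yc+65),.034,3)
    print(n,'dowel tops R,L / pin 88 top pred',proj(n,[[*fw(62,-43),.038],[*fw(62,43),.038],[*fw(11,88.5),.04]]).round(1).tolist())
    x0,y0,x1,y1=((405,135,480,185) if n=='top' else (395,245,475,340))
    cv2.imwrite(f'pics/l_{n}.png',cv2.resize(im[y0:y1,x0:x1,::-1],None,fx=(10 if n=='top' else 6),fy=(10 if n=='top' else 6),interpolation=cv2.INTER_CUBIC))
```

```text
top fix -x [[-84.9, -105.0], [-85.0, 105.0]] ang 90.04
top fix +x [[84.8, -105.0], [84.3, 105.0]] ang 90.15
top fix -y [[-80.0, -110.1], [79.9, -108.6]] ang 0.56
top pl -x [[-33.9, -46.5], [-34.0, 77.5]] ang 90.07
top pl +x [[55.2, -46.5], [55.4, 77.5]] ang 89.9
top pl +x mid [[56.4, -30.0], [54.0, 30.0]] ang 92.28
top pl -y [[-30.1, -47.6], [49.9, -47.3]] ang 0.17
top pl +y [[-30.0, 82.0], [50.0, 81.5]] ang -0.32
top dowel tops R,L / pin 88 top pred [[463.9, 160.8], [431.9, 150.2], [409.3, 163.3]]
side fix -x [[-86.8, -105.3], [-86.9, 104.6]] ang 90.02
side fix +x [[82.7, -105.9], [83.6, 104.3]] ang 89.75
side fix -y [[-80.3, -111.9], [79.3, -111.8]] ang 0.01
side pl -x [[-36.0, -47.0], [-36.2, 76.8]] ang 90.11
side pl +x [[54.3, -47.2], [54.5, 76.8]] ang 89.93
side pl +x mid [[54.4, -30.7], [54.2, 29.2]] ang 90.19
side pl -y [[-30.2, -50.6], [49.9, -49.8]] ang 0.63
side pl +y [[-29.4, 83.4], [49.8, 79.7]] ang -2.64
side dowel tops R,L / pin 88 top pred [[465.5, 321.1], [447.0, 279.2], [409.8, 260.1]]
```

View pics/l_top.png

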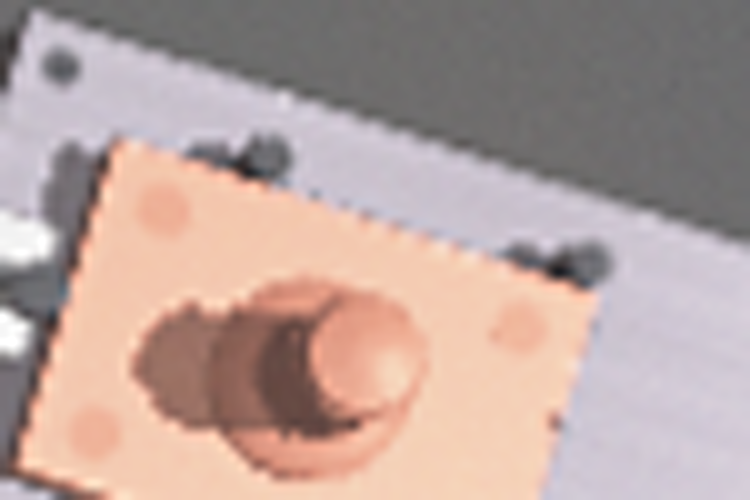

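View pics/l_side.png

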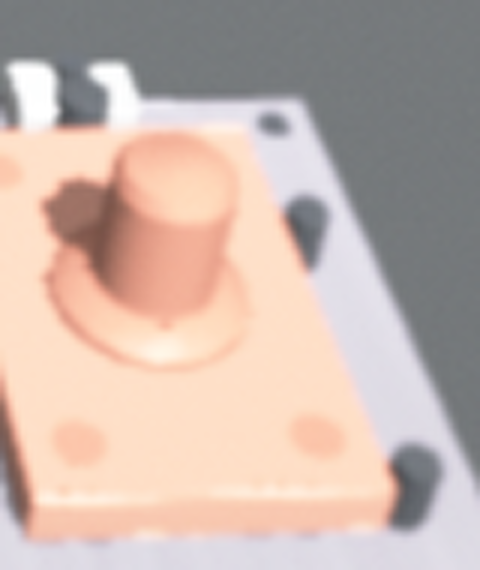

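Run:
```python
from h import *
for f in('g1','g2','h1','k3'):
    im=cv2.imread(f'pics/{f}_full.png')[:,:,::-1].copy()
    for p,q in(((-36,-46),(-36,-22)),((-36,30),(-36,75)),((54.3,-38),(54.3,0)),((-30,83),(-5,82))):
        A,B=proj('side',[[*fw(*p),.034],[*fw(*q),.034]]); e=edgefit(im,'side',A,B,2.5); print(f,p,fx(onz('side',e,.034)).round(2).tolist())
```

```text
g1 (-36, -46) [[-35.98, -45.99], [-36.03, -22.01]]
g1 (-36, 30) [[-38.81, 28.93], [-40.91, 73.0]]
g1 (54.3, -38) [[54.2, -38.04], [54.31, 0.0]]
g1 (-30, 83) [[-28.33, 87.61], [-6.29, 78.72]]
g2 (-36, -46) [[-35.98, -45.99], [-36.03, -22.01]]
g2 (-36, 30) [[-36.47, 29.78], [-40.97, 72.49]]
g2 (54.3, -38) [[54.47, -37.93], [54.29, -0.0]]
g2 (-30, 83) [[-29.57, 85.22], [-4.44, 84.51]]
h1 (-36, -46) [[-35.59, -45.89], [-35.64, -21.9]]
h1 (-36, 30) [[-35.66, 30.1], [-35.05, 75.3]]
h1 (54.3, -38) [[58.15, -36.29], [57.17, 1.35]]
h1 (-30, 83) [[-28.72, 89.27], [-3.57, 88.1]]
k3 (-36, -46) [[-35.9, -45.97], [-36.07, -22.02]]
k3 (-36, 30) [[-36.02, 29.99], [-36.04, 74.99]]
k3 (54.3, -38) [[54.33, -37.99], [54.35, 0.02]]
k3 (-30, 83) [[-25.7, 91.61], [-7.26, 77.74]]
```

The long side is within 0.1 mm of where it was under the 10 N push on the dowels. Next, a check that the spool and pliers are unmoved.

Run:
```python
from h import *
for n,a,b,boxes in(('top','a_top','k2_full',{'spool':(325,115,362,152),'pliers':(325,180,372,245)}),):
    A=cv2.imread(f'pics/{a}.png');B=cv2.imread(f'pics/{b}.png')
    for k,(x0,y0,x1,y1) in boxes.items(): print(n,k,cv2.absdiff(A,B)[y0:y1,x0:x1].mean(), cv2.phaseCorrelate(*[np.float64(cv2.cvtColor(I,cv2.COLOR_BGR2GRAY)[y0:y1,x0:x1]) for I in(A,B)]))
```

```text
top spool 1.3528122717311906 ((0.00475046846675653, 0.011148736646259039), 1.0028123886561238)
top pliers 9.636988543371523 ((0.2816514415949243, -0.15847160386049808), 0.6784118706756167)
```

View pics/k2_full.png

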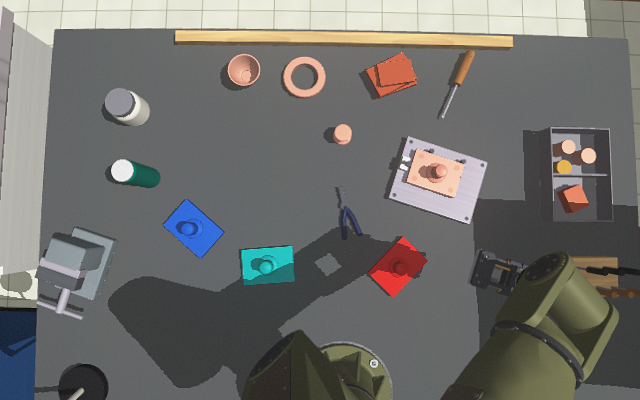

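The spool is unmoved. The pliers are at the same pixels, and the image difference there is the arm's shadow. The hand is clear, so I'm handing in.

```bash
python3 -c "
from bench import *
print(hand_in())"
```

```text
the job is handed in; nothing more can be done
None
```

The plate is on the fixture, and by my last checks it lies flat and home on both dowels and the end stop. I handed in at about 21.6 s, with the hand clear.

**What I did:** I lifted the plate by its pedestal and set it down on the bed about 9 mm short of the dowels. With the fingers closed, I pushed the middle of its long side against both dowels. Then I pushed its near end against the stop.

**Push forces:**

| Push | Force readings | Behaviour |
|---|---|---|
| Dowels | about 7 N to 11 N, ending at 11.3 N | fingertip stayed within 0.1 mm |
| End stop | up to 9.6 N | fingertip kept creeping, about 2 mm in all; the plate itself did not move between pictures at 2.7 N and 8.4 N |

I put the creep at the stop down to give in the arm and fingers.

**Last checks:**
- **Dowels:** In the side camera the long side is within about 0.1 mm of where it was under the dowel push. Its yaw is within about 0.1° of the fixture's.
- **Stop:** The far end is at the pin, but this is less certain. The cameras disagree by 1–2 mm, and the side camera's edge fit at that end was poor. I rely mainly on the felt contact there.
- **Spool and pliers:** The spool is unmoved. The automatic comparison for the pliers was spoiled by the arm's shadow, so I judged them by eye in the top view, where they are in their original place.

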